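# Set the roller mixer's speed dial up four clicks and start it

## Robot

A 7-joint arm with a two-finger parallel gripper is mounted at the origin on the work surface. World frame = base frame: x ahead of the robot, y to its left, z up, the work surface at z = 0. Lengths are in mm, angles in rad, forces in N, time in s.
With the tool pointing down it reaches from about 400 to 900 mm from the base axis. Payload 5.5 kg.
Tool frame: the origin (TCP) lies midway between the tips of the shut fingers; the grasp point (between the pads) lies 19 mm behind it; z points along the fingers, y is the line along which they close (so a half turn about z gives the same grasp; the last joint's range is limited). The gripper opens to 85 mm and grips with 20 to 120 N. Pads are 22 mm wide; open, the fingers measure 114 mm over their backs; the gripper's body (76 mm by 85 mm) begins 54 mm behind the grasp point. The pads swing forward as they close: fully open they stand 13 mm farther back than shut.
Start: joints at [-0.891, 0.501, -0.427, 1.55, 0.221, 1.138, -0.21], TCP at [263.107, 594.369, 231.31] pointing down, gripper open.
Joint ranges: [-2.88, 2.88], [-0.31, 2.03], [-1.54, 1.56], [0.2, 2.42], [-1.41, 4.55], [0.19, 2.02], [-2.57, 2.57]. Speed limits (rad/s): [2.57, 2.57, 3.14, 3.14, 3.14, 3.14, 3.14].

## Interface

Orientations are given as a unit quaternion [x, y, z, w].
In Python, from plant import env gives the robot as it stands.
- The arm moves only by the tool drive_tool, never from a script. Its argument "moves" is text: rows parted by semicolons, each of 7 numbers parted by spaces: the turn, a rotation vector about the tool's x, y, z scaled (see below), then the shift along the tool's x, y, z scaled (see below), then the opening, from 0 (shut) to 1 (fully open). A call has 1 to 12 rows; each row is the pose to reach, as a shift and turn from the pose commanded when the call began, along the tool's axes at that moment; what a row does not reach only later rows make up. The controller multiplies each number of a shift by 0.2 m and each number of a turn by 90 degrees. A row lasts 1/8 s, in which the tool goes at most 62.5 mm and 10.7 degrees, less where a joint would pass 70% of its speed; a pose out of reach is approached as far as the arm can. A call with a number of a shift or a turn outside -1 to 1 is refused whole. A call with a gripper value outside its range is refused whole. The fingers move at their own pace and stop on an object; "force" is the grip in N (left out, the last holds). Time passes only in rows, so rows that repeat a pose let the fingers close. It gives the time, the measured TCP pose, the force, the opening and the grip force at its end, in the units of the state.
- env.get_obs(): the state, without advancing time (a new reading comes with each control period).
- env.read_camera(name): name is "scene" or "top" or "wrist"; returns (picture, depth): 400x640x3 uint8, red, green, blue; 400x640 float32, mm along the optical axis (not along the pixel's ray), 0 where there is no reading.
- env.camera_params(name): a dict with "fx", "fy", "cx", "cy" (pixels), "k1" (the pictures are not rectified: a ray, as slopes to the right and down, at radius r is drawn at 1 + k1 r^2 times it, then the intrinsics apply), "position" and "attitude" of the camera in the world; the wrist camera has in their place "mount" (4x4, takes a point from camera to tool coordinates, whose origin is the TCP and whose axes are the flange's). Camera axes: x right, y down, z forward; pixel columns grow to the right and rows downward; lengths in mm; the calibration is good to about 2 mm. A picture is of the moment at which its call begins: read the wrist's pose just before it. camera_params takes no time and is no camera call.
- env.finish_job(): hands the job in; it is judged then, once.
The state is a dict: "clock": time; "joints": joint angles; "qd": joint speeds; "tau": joint torques, N m; "tcp_pos": TCP position; "eef_rot": TCP orientation; "wrist_force": force on the tool from outside, world axes, zero at the start; "moment": the same for the moment, N m; "finger_gap": finger opening in mm; "gripper_force": force on a finger pad.
Only numpy, scipy, OpenCV 4.12 (cv2) and the standard library are available. Lean on these libraries where they do the work, as an engineer would, in place of code of your own. Each camera call takes 0.05 s, during which the arm holds its last target. There are 200 camera calls.

## Task

The sample-tube roller mixer is set too slow. With a fingertip push its click-stop speed dial round clockwise, exactly four clicks up from where it stands, and leave it resting in that stop; then press the start button beside it right down and let it come up again. Do not pinch the dial or force it, grip and lift nothing, and leave the tubes on the rollers, the tube rack and the marker pen where they are.

Things in the scene. Friction and masses are not known exactly. Their poses are not given: they have to be found in the camera images.
- mixer: Light grey roller mixer, 240 (x) x 430 (y) x 100 mm high, fixed. Origin: centre of its underside; x away from its front long side, y along its five black rollers (tops at z 102 mm), z up. At its -y end is the console: level top at z 100 mm, from y -210 to -80. On it, axes vertical: speed dial at x -45, y -145, start button at x +55, y -145; else only a 3 mm high pilot lamp.
- dial_turn (a joint): Dial turn, rad, about its vertical axis; grows clockwise seen from above (faster). 11 click stops 30 deg (0.5236) apart, 0 to 5.236, with end stops; starts resting in one of the four lowest. A sprung ball holds each stop: up to 0.09 N m (4.5 N at 20 mm) turns it out; half-way on it lets go and jumps by itself into the next stop (the click); the push felt then drops until the finger catches up.
- dial: Black bar grip of the dial, turning with it: upright bar 18 mm high on the dial's round metal skirt (64 mm across, top at z 107 mm). Origin: on the dial's axis, on the skirt's top, at the bar's foot; x along the bar to its pointer end (30 mm from the axis, 12 mm thick, white line on top); its tail end is 26 mm from the axis, 15 mm thick; z up. The bar's sides are pushed.
- pointer (a point): Top of the bar's pointer end, 30 mm from the dial's axis, 125 mm above the bench. Four clicks carry it 120 degrees round, 52 mm from where it began (three clicks: 42 mm, five: 58 mm).
- start (a joint): Travel of the start button, m: 0 up, 0.006 fully down. Spring return; about 1.2 N to begin, 4 N fully down.
- start_top (a point): Centre of the top of the start button, a round grey cap 24 mm across standing in a dark collar 40 mm across and 12 mm high; the cap's top is 122 mm above the bench and is pressed straight down 6 mm. It is 100 mm from the dial's axis.
- rack: Bystander: loose white foam tube rack, 108 x 156 x 28 mm, with five tubes standing in it to 106 mm above the bench. It stands beside the console's outer end. Origin: centre of its underside.
- tube_a: Bystander: loose capped sample tube, 16 mm thick and 100 mm long, lying along the rollers in the groove between two of them. Origin: its middle.
- tube_b: Bystander: a second such tube, two grooves farther from the mixer's front. Origin: its middle.
- marker: Bystander: loose marker pen, 16 mm thick and 130 mm long, lying on the bench behind the mixer's far long side. Origin: under its middle, on the bench.

How it is judged (in metres and radians):
On the way, in this order (a step that is already met when the one before it is completed fails the run):
1. the dial rests in the fourth stop up from where it began (distance of pointer from where it was at the start of the episode between 0.0495 and 0.0542 m and value of joint dial_turn between 1.95 and 3.8 rad and velocity of joint dial_turn below 0.1 rad/s), for 0.2 s.
2. the start button is pressed right down (value of joint start above 0.0045 m).
At the end, for the whole second after the job is handed in: The dial is at rest in the stop exactly four clicks (120 degrees, within about 8 degrees) clockwise of where it began, and the start button has been pressed at least 4.5 of its 6 mm and is up again (all of step 1 and velocity of joint dial_turn above -0.1 rad/s and value of joint start below 0.001 m); the robot touches nothing.
It fails at once if the start button is pressed while the dial is not in the fourth stop up (value of joint start above 0.003 m and not (distance of pointer from where it was at the start of the episode between 0.0495 and 0.0542 m and value of joint dial_turn between 1.95 and 3.8 rad)).
It fails at once if the dial is pinched or forced (more than 30 N on its bar) (contact force between the fingers and dial above 30 N).
It fails at once if the tube rack, a tube on the rollers or the marker pen is moved more than 20 mm or lifted (distance of any of rack, tube_a, tube_b, marker from where it was at the start of the episode above 0.02 m).
It also fails if it takes over 51 s, if anything falls off the work surface, if the arm or the gripper's body presses on something with over 40 N, if the wrist force passes 120 N, or if a joint passes its speed limit or range.

## Working session

There is one attempt and no reset: what is moved stays moved. The work goes in short steps, Python scripts to look and compute and a tool call to move; the robot and the scene stay as the last step left them, time stands still between calls to the robot, and variables do not carry over. Pictures are saved under pics/ and viewed, at most 10 in all, crops included, and the job is handed in when it is done.

Besides the shell and the picture viewer there is one more tool, called after "Emit:" as name(argument=value, ...) on one line, values as JSON. drive_tool: Moves the arm, as the interface text tells. Its arguments: {"type":"object","properties":{"moves":{"type":"string"},"force":{"type":"number"}},"required":["moves"]}

```bash
mkdir -p pics; ls
cat > h.py <<'E'
import numpy as np,cv2
from scipy.spatial.transform import Rotation as R
from plant import env
def cam(n):
    o=env.get_obs();im,d=env.read_camera(n);p=env.camera_params(n)
    if 'mount' in p:
        M=np.array(p['mount']);T=np.eye(4);T[:3,:3]=R.from_quat(o['eef_rot']).as_matrix();T[:3,3]=o['tcp_pos'];T=T@M
    else:
        T=np.eye(4);a=np.array(p['attitude']);T[:3,:3]=R.from_quat(a).as_matrix() if a.size==4 else a;T[:3,3]=p['position']
    return im,d,p,T
def ray(p,T,u,v):
    K=np.array([[p['fx'],0,p['cx']],[0,p['fy'],p['cy']],[0,0,1.]])
    s=cv2.undistortPoints(np.array([[[u,v]]],float),K,np.array([p['k1'],0,0,0,0.]))[0,0]
    return T[:3,3],T[:3,:3]@np.array([s[0],s[1],1])
def atz(p,T,u,v,z):
    o,r=ray(p,T,u,v);return o+r*(z-o[2])/r[2]
def atd(p,T,u,v,d):
    o,r=ray(p,T,u,v);return o+r*d[int(v),int(u)]
E
python3 - <<'E'
from h import *
import pickle
for n in ('top','scene'):
    im,d,p,T=cam(n);cv2.imwrite(f'pics/{n}0.png',im[:,:,::-1]);pickle.dump((im,d,p,T),open(n+'.pkl','wb'))
    print(n,p,T)
print(env.get_obs())
E
```

```text
pics
top {'fx': 455.1494719118252, 'fy': 455.1494719118252, 'cx': 323.90699501300634, 'cy': 196.1592874815875, 'k1': 0.007877469581115171, 'position': array([ 521.73457183,   18.52387219, 1199.12273241]), 'attitude': array([ 0.71502194, -0.69779336,  0.03186365, -0.028509  ])} [[ 2.41382831e-02 -9.96058319e-01  8.53531997e-02  5.21734572e+02]
 [-9.99691922e-01 -2.45433409e-02 -3.69936018e-03  1.85238722e+01]
 [ 5.77963116e-03 -8.52376081e-02 -9.96343889e-01  1.19912273e+03]
 [ 0.00000000e+00  0.00000000e+00  0.00000000e+00  1.00000000e+00]]
scene {'fx': 433.5456435125433, 'fy': 433.5456435125433, 'cx': 323.15303616114693, 'cy': 198.58069607426975, 'k1': -0.11051858872185417, 'position': array([1052.99823722, -191.80724613,  871.29716877]), 'attitude': array([ 0.81406845,  0.51740685, -0.13812601, -0.22473074])} [[ 4.26422704e-01  7.80326875e-01 -4.57442505e-01  1.05299824e+03]
 [ 9.04491517e-01 -3.63572482e-01  2.22957724e-01 -1.91807246e+02]
 [ 7.66639724e-03 -5.08827100e-01 -8.60834600e-01  8.71297169e+02]
 [ 0.00000000e+00  0.00000000e+00  0.00000000e+00  1.00000000e+00]]
{'clock': 0.1, 'joints': array([-0.8908136 ,  0.50179524, -0.42676039,  1.55133053,  0.22079948,
        1.138311  , -0.21029689]), 'qd': array([-0.00029052, -0.00367386, -0.00015641, -0.00369901,  0.00030619,
        0.00178475,  0.00042121]), 'tau': array([-1.15039342e-02, -5.70805764e+01, -5.83874479e+00, -2.81750786e+01,
        1.05401280e-02,  5.49649281e-03, -1.25373674e-05]), 'tcp_pos': array([262.94273599, 593.75814498, 230.33931629]), 'eef_rot': array([ 2.06882854e-01,  9.78365310e-01, -8.72816793e-04, -2.10041207e-04]), 'wrist_force': array([ 0.18587038, -0.67716586,  0.38038597]), 'moment': array([-0.00197318, -0.03182173, -0.01156066]), 'gripper_force': 0.0, 'finger_gap': 85.43072752962037}
```

View pics/top0.png

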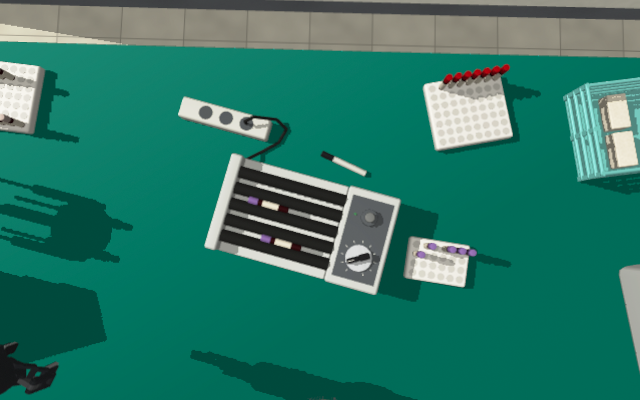

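The top view shows the mixer with its console at about (365,240), the dial at (358,258), the button at (371,218), the rack at (440,262) and the marker at (345,164).

Run:
```python
from h import *
import pickle
im,d,p,T=pickle.load(open('top.pkl','rb'))
c=im[180:300,320:480];cv2.imwrite('pics/c1.png',cv2.resize(c,None,fx=5,fy=5,interpolation=cv2.INTER_CUBIC)[:,:,::-1])
b=atz(p,T,371,217,122);a=atz(p,T,358,259,107);print(a,b,np.linalg.norm((a-b)[:2]))
im,d,p,T=pickle.load(open('scene.pkl','rb'))
def proj(P):
    q=T[:3,:3].T@(P-T[:3,3]);s=q[:2]/q[2];s=s*(1+p['k1']*s@s);return s*p['fx']+[p['cx'],p['cy']]
print(proj(a),proj(b))
m=((proj(a)+proj(b))/2).astype(int);c=im[max(0,m[1]-60):m[1]+60,max(0,m[0]-80):m[0]+80];print(m-[80,60])
cv2.imwrite('pics/c2.png',cv2.resize(c,None,fx=5,fy=5,interpolation=cv2.INTER_CUBIC)[:,:,::-1])
```

```text
[467.18220654 -70.29887239 107.        ] [567.2555918  -98.11337124 122.        ] 103.8668801120283
[257.11575331 147.65328069] [260.75664233 183.07550918]
[178 105]
```

View pics/c1.png

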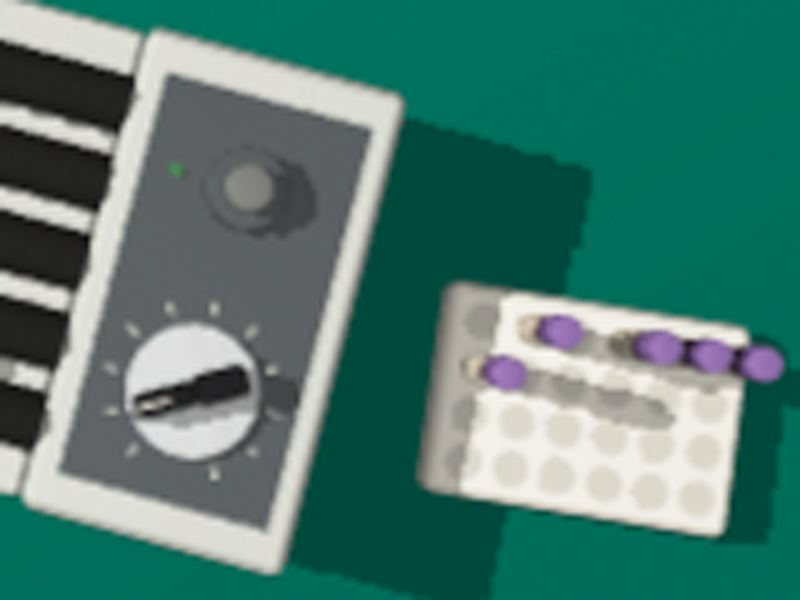

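View pics/c2.png

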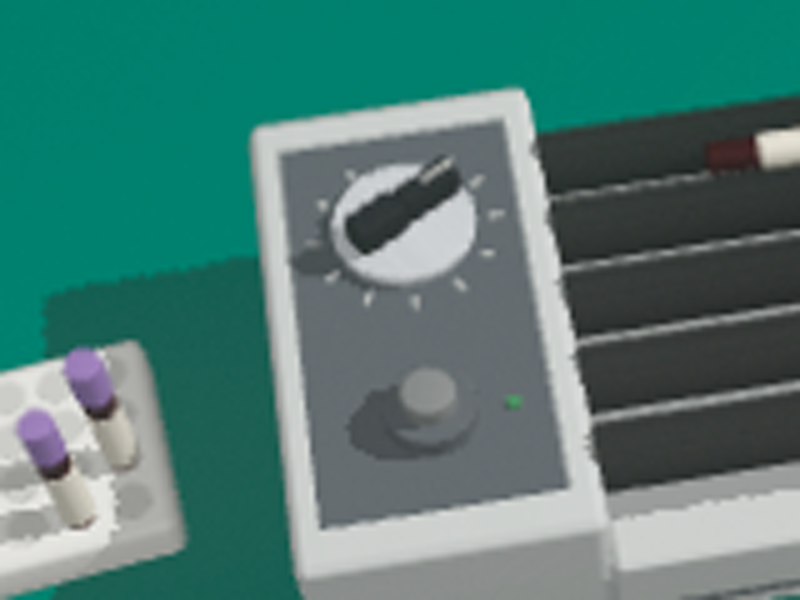

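Run:
```python
from h import *
import pickle
I=pickle.load(open('top.pkl','rb'));S=pickle.load(open('scene.pkl','rb'))
f=lambda x,y,o:((x+.5)/5-.5+o[0],(y+.5)/5-.5+o[1])
def go(C,o,l):
    im,d,p,T=C;r=[]
    for x,y,z in l:
        u,v=f(x,y,o);r.append(atz(p,T,u,v,z));print(r[-1].round(1),'depth z',atd(p,T,round(u),round(v),d)[2].round(1))
    print('dist',np.linalg.norm((r[0]-r[1])[:2]),'button dir',np.degrees(np.arctan2(*(r[1]-r[0])[[1,0]])),'pointer dir',np.degrees(np.arctan2(*(r[2]-r[3])[[1,0]])))
go(I,(320,180),[(194,391,107),(250,188,122),(138,408,125),(247,380,125)])
go(S,(178,105),[(403,225,107),(428,392,122),(450,164,125),(358,236,125)])
# mixer console corners z=100 top
for x,y in((150,30),(403,97),(277,574),(25,500)): print(atz(I[2],I[3],*f(x,y,(320,180)),100).round(1))
for x,y in((255,130),(523,90),(605,520),(303,578)): print(atz(S[2],S[3],*f(x,y,(178,105)),100).round(1))
```

```text
[470.  -71.2 107. ] depth z 122.2
[566.7 -94.8 122. ] depth z 123.2
[462.4 -43.6 125. ] depth z 128.1
[476.6 -94.5 125. ] depth z 120.9
dist 99.50332322203256 button dir -13.722817665193825 pointer dir 105.64106597882552
[473.2 -70.  107. ] depth z 112.7
[569.2 -93.5 122. ] depth z 123.8
[464.4 -42.4 125. ] depth z 123.8
[484.2 -92.5 125. ] depth z 122.0
dist 98.80166990153366 button dir -13.736244916314405 pointer dir 111.5466163499297
[643.2 -47.3 100. ]
[ 613.5 -170.6  100. ]
[ 384.3 -112.8  100. ]
[416.2   8.  100. ]
[ 387.7 -111.4  100. ]
[418.3   9.2 100. ]
[643.5 -47.5 100. ]
[ 616.6 -168.6  100. ]
```

```bash
cat > m.py <<'E'
import numpy as np
from h import *
def Ry(y): a=np.radians(y);return np.array([[np.cos(a),np.sin(a),0],[np.sin(a),-np.cos(a),0],[0,0,-1]])
def rows(c,targets,grip=0):
    """c=(x,y,z,yaw) commanded; targets same; prints rows and returns achieved command"""
    c=np.array(c,float);R0=Ry(c[3]);out=[];
    for t in targets:
        t=np.array(t,float);s=np.round(R0.T@(t[:3]-c[:3])/200,3);w=round(((c[3]-t[3]+180)%360-180)/90,3)
        out.append(f"0 0 {w:g} {s[0]:g} {s[1]:g} {s[2]:g} {grip}")
    print('; '.join(out));e=c[:3]+R0@s*200
    print('end cmd',e.round(2).tolist()+[c[3]-w*90]);return e.tolist()+[c[3]-w*90]
def st():
    o=env.get_obs();M=R.from_quat(o['eef_rot']).as_matrix()
    print('t',o['clock'],'tcp',o['tcp_pos'].round(1),'yaw',np.degrees(np.arctan2(M[1,0],M[0,0])).round(2),'tilt',M[2].round(4),'F',o['wrist_force'].round(2),'M',o['moment'].round(3),'gap',o['finger_gap'].round(1),'q',o['joints'].round(2))
E
python3 - <<'E'
from m import *
st()
c=(263.107,594.369,231.31,156.12)
c=rows(c,[(335,440,235,145)]);c=rows(c,[(400,290,235,130)]);c=rows(c,[(430,130,235,115)]);c=rows(c,[(437,-60,235,106)])
E
```

```text
Traceback (most recent call last):
  File "m.py", line 14, in st
    print('t',o['clock'],'tcp',o['tcp_pos'].round(1),'yaw',np.degrees(np.arctan2(M[1,0],M[0,0])).round(2),'tilt',M[2].round(4),'F',o['wrist_force'].round(2),'M',o['moment'].round(3),'gap',o['finger_gap'].round(1),'q',o['joints'].round(2))
                                                                                                                                                                                            ^^^^^^^^^^^^^^^^^^^^^
AttributeError: 'float' object has no attribute 'round'
```

```bash
sed -i "s/o\['finger_gap'\].round(1)/round(o['finger_gap'],1)/" m.py
python3 - <<'E'
from m import *
st()
c=(263.107,594.369,231.31,156.12)
c=rows(c,[(335,440,235,145)]);c=rows(c,[(400,290,235,130)]);c=rows(c,[(430,130,235,115)]);c=rows(c,[(437,-60,235,106)])
E
```

```text
t 0.1 tcp [262.9 593.8 230.3] yaw 156.12 tilt [ 0.     -0.0018 -1.    ] F [ 0.19 -0.68  0.38] M [-0.002 -0.032 -0.012] gap 85.4 q [-0.89  0.5  -0.43  1.55  0.22  1.14 -0.21]
0 0 0.124 -0.641 -0.56 -0.018 0
end cmd [334.99, 440.06, 234.91, np.float64(144.96)]
0 0 0.166 -0.697 -0.428 -0 0
end cmd [399.98, 289.94, 234.91, np.float64(130.02)]
0 0 0.167 -0.709 -0.399 -0 0
end cmd [430.05, 130.03, 234.91, np.float64(114.99000000000001)]
0 0 0.1 -0.876 -0.37 -0 0
end cmd [436.99, -60.03, 234.91, np.float64(105.99000000000001)]
```

Each leg is repeated over 5 rows.

Emit:
drive_tool(moves="0 0 0.124 -0.641 -0.56 -0.018 0; 0 0 0.124 -0.641 -0.56 -0.018 0; 0 0 0.124 -0.641 -0.56 -0.018 0; 0 0 0.124 -0.641 -0.56 -0.018 0; 0 0 0.124 -0.641 -0.56 -0.018 0", force=40)

```text
clock: 0.72
tcp_pos: [334.6, 440.4, 234.9]
eef_rot: [0.301, 0.954, 0.0, -0.0]
wrist_force: [-0.8, 1.0, 0.8]
finger_gap: 0.5
gripper_force: 0.0
```

Emit:
drive_tool(moves="0 0 0.166 -0.697 -0.428 0 0; 0 0 0.166 -0.697 -0.428 0 0; 0 0 0.166 -0.697 -0.428 0 0; 0 0 0.166 -0.697 -0.428 0 0; 0 0 0.166 -0.697 -0.428 0 0")

```text
clock: 1.35
tcp_pos: [399.2, 292.0, 234.9]
eef_rot: [0.421, 0.907, 0.0, -0.0]
wrist_force: [-0.9, 0.5, 0.5]
finger_gap: -0.3
gripper_force: 0.0
```

Emit:
drive_tool(moves="0 0 0.167 -0.709 -0.399 0 0; 0 0 0.167 -0.709 -0.399 0 0; 0 0 0.167 -0.709 -0.399 0 0; 0 0 0.167 -0.709 -0.399 0 0; 0 0 0.167 -0.709 -0.399 0 0")

```text
clock: 1.98
tcp_pos: [429.8, 132.5, 234.9]
eef_rot: [0.536, 0.844, 0.0, -0.0]
wrist_force: [0.9, 0.1, 0.4]
finger_gap: 0.0
gripper_force: 0.0
```

Emit:
drive_tool(moves="0 0 0.1 -0.876 -0.37 0 0; 0 0 0.1 -0.876 -0.37 0 0; 0 0 0.1 -0.876 -0.37 0 0; 0 0 0.1 -0.876 -0.37 0 0; 0 0 0.1 -0.876 -0.37 0 0")

```text
clock: 2.6
tcp_pos: [437.5, -58.0, 234.8]
eef_rot: [0.601, 0.799, 0.0, -0.0]
wrist_force: [1.2, 1.1, -0.2]
finger_gap: 0.3
gripper_force: 0.0
```

Run:
```python
from m import *
import pickle
st();C=cam('wrist');pickle.dump(C,open('w.pkl','wb'));cv2.imwrite('pics/w1.png',C[0][:,:,::-1])
```

```text
t 2.6 tcp [437.5 -58.  234.8] yaw 106.13 tilt [ 8.e-04  1.e-04 -1.e+00] F [ 1.23  1.07 -0.21] M [ 0.05   0.021 -0.069] gap 0.3 q [-0.01  0.09  0.09  2.06 -0.01  1.    0.36]
```

View pics/w1.png

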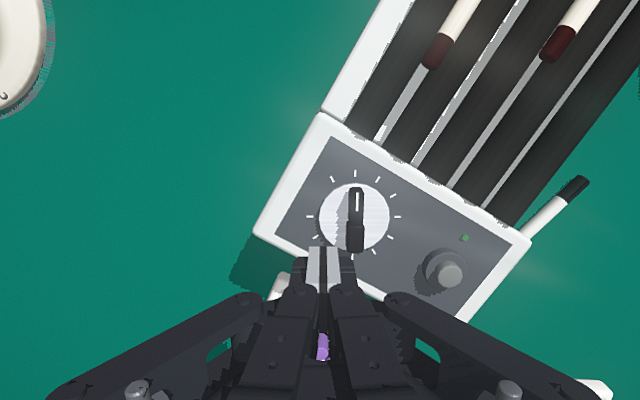

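The wrist view shows the skirt centred near (355,217), the bar upright in the image with its pointer at (356,189), and the button cap at (449,273). The shut fingertips are near (325,250).

Run:
```python
from m import *
import pickle
im,d,p,T=pickle.load(open('w.pkl','rb'))
for u,v,z in((355,217,107),(449,273,122),(356,189,125),(357,251,125)): print(atz(p,T,u,v,z).round(1))
print(p['mount'])
C=np.array([471.5,-70.5])
def pose(phi,r,off,lead=0,z=113):
    a=np.radians(phi);u=np.array([np.cos(a),np.sin(a)]);n=np.array([-u[1],u[0]]);q=C+r*u+off*n;return (*q,z,phi-lead)
c=(436.99,-60.03,234.91,105.99)
P=pose(106,21,32);print(P)
c=rows(c,[P]*1)
for o in (26,23,20,17): rows(c,[pose(106,21,o)])
```

```text
[470.1 -70.1 107. ]
[564.1 -92.7 122. ]
[460.  -41.6 125. ]
[477.6 -93.6 125. ]
[[-1.45590831e-03 -9.57895314e-01 -2.87113999e-01  7.22153556e+01]
 [ 9.99998940e-01 -1.39258331e-03 -4.24771146e-04 -6.76745151e-01]
 [ 7.05612750e-06 -2.87114313e-01  9.57896326e-01 -1.42509506e+02]
 [ 0.00000000e+00  0.00000000e+00  0.00000000e+00  1.00000000e+00]]
(np.float64(434.95124125781683), np.float64(-59.133899771439275), 113, 106)
0 0 -0 0.007 -0.009 0.61 0
end cmd [434.87, -59.18, 112.91, np.float64(105.99)]
0 0 -0 0 0.03 -0 0
end cmd [440.64, -57.53, 112.91, np.float64(105.99)]
0 0 -0 0 0.045 -0 0
end cmd [443.53, -56.7, 112.91, np.float64(105.99)]
0 0 -0 0 0.06 -0 0
end cmd [446.41, -55.87, 112.91, np.float64(105.99)]
0 0 -0 0 0.075 -0 0
end cmd [449.29, -55.05, 112.91, np.float64(105.99)]
```

Emit:
drive_tool(moves="0 0 0 0.007 -0.009 0.2 0; 0 0 0 0.007 -0.009 0.4 0; 0 0 0 0.007 -0.009 0.55 0; 0 0 0 0.007 -0.009 0.61 0; 0 0 0 0.007 -0.009 0.61 0; 0 0 0 0.007 -0.009 0.61 0")

```text
clock: 3.4
tcp_pos: [436.0, -58.7, 113.9]
eef_rot: [0.601, 0.799, 0.001, 0.001]
wrist_force: [0.4, 0.6, 0.7]
finger_gap: -0.2
gripper_force: 0.0
```

Run:
```python
from m import *
import pickle
st();C=cam('wrist');st();pickle.dump(C,open('w.pkl','wb'));cv2.imwrite('pics/w2.png',C[0][:,:,::-1])
```

```text
t 3.4 tcp [436.  -58.7 113.9] yaw 106.05 tilt [-4.0e-04  1.9e-03 -1.0e+00] F [0.44 0.58 0.71] M [0.045 0.055 0.053] gap -0.2 q [-0.    0.27  0.08  2.17 -0.04  0.7   0.39]
t 3.45 tcp [436.  -58.9 114. ] yaw 106.02 tilt [-6.0e-04  2.2e-03 -1.0e+00] F [-0.13 -0.55  0.32] M [-0.016 -0.048 -0.034] gap 0.1 q [-0.    0.27  0.08  2.17 -0.04  0.7   0.39]
```

View pics/w2.png

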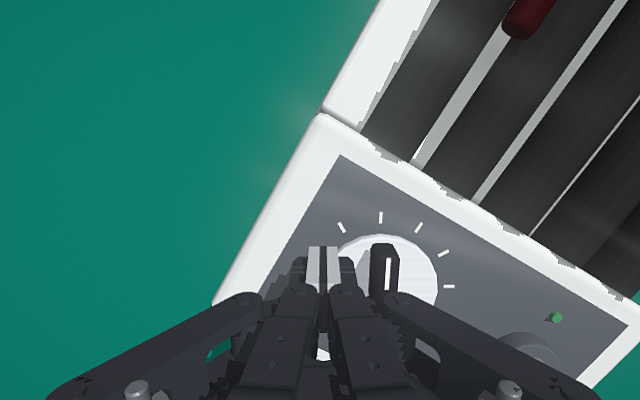

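The bar's near side is at about column 370, and the finger's side at 342–356, so they are still clear by roughly 6–12 mm. I'll close in with small steps and watch the force.

Emit:
drive_tool(moves="0 0 0 0 0.01 0 0; 0 0 0 0 0.02 0 0; 0 0 0 0 0.03 0 0; 0 0 0 0 0.04 0 0;  0 0 0 0 0.04 0 0")

```text
clock: 4.08
tcp_pos: [442.7, -56.9, 112.9]
eef_rot: [0.602, 0.799, 0.0, -0.0]
wrist_force: [0.5, 0.4, 0.5]
finger_gap: 0.2
gripper_force: 0.0
```

Emit:
drive_tool(moves="0 0 0 0 0.01 0 0; 0 0 0 0 0.01 0 0")

```text
clock: 4.32
tcp_pos: [444.6, -56.4, 112.9]
eef_rot: [0.602, 0.799, 0.0, 0.0]
wrist_force: [-0.8, 0.7, -0.1]
finger_gap: -0.1
gripper_force: 0.0
```

Emit:
drive_tool(moves="0 0 0 0 0.01 0 0; 0 0 0 0 0.01 0 0")

```text
clock: 4.58
tcp_pos: [445.8, -56.0, 112.7]
eef_rot: [0.602, 0.799, -0.0, -0.001]
wrist_force: [-2.4, -0.0, 2.0]
finger_gap: 0.3
gripper_force: 1.1
```

Run:
```python
from m import *
import pickle
st();C=cam('wrist');st();pickle.dump(C,open('w.pkl','wb'));cv2.imwrite('pics/w3.png',cv2.resize(C[0][200:400,220:540],None,fx=2.5,fy=2.5)[:,:,::-1])
```

```text
t 4.575 tcp [445.8 -56.  112.7] yaw 105.98 tilt [ 3.0e-04 -1.3e-03 -1.0e+00] F [-2.43 -0.02  2.04] M [-0.044  0.348 -0.046] gap 0.3 q [-0.01  0.29  0.08  2.15 -0.04  0.7   0.38]
t 4.625 tcp [445.9 -56.  112.7] yaw 105.98 tilt [ 3.0e-04 -1.1e-03 -1.0e+00] F [-2.47 -0.13  0.82] M [-0.143  0.441 -0.053] gap 0.2 q [-0.01  0.29  0.08  2.15 -0.04  0.7   0.38]
```

View pics/w3.png

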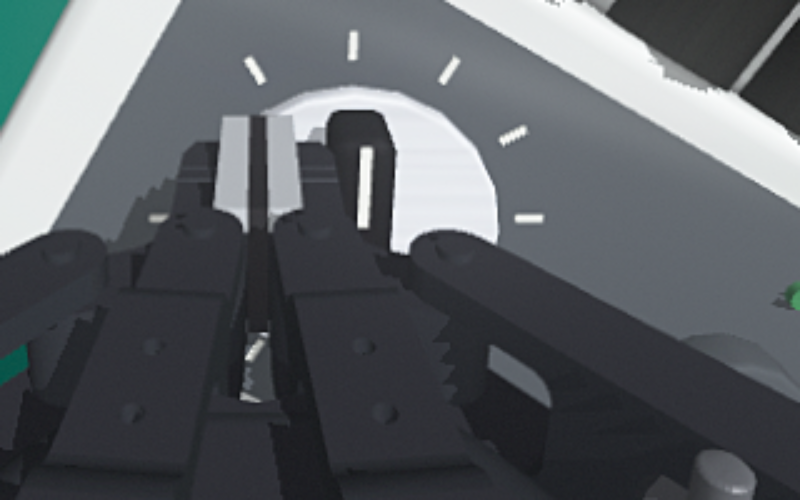

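The white line shows that the bar hasn't moved noticeably and that the finger is against its side. The 2.4 N force agrees with this. Contact offset is about 20.5 mm, so I'll sweep along the arc.

```bash
cat >> m.py <<'E'
C=np.array([471,-70.5])
def pose(phi,r=21,off=20.5,lead=0,z=113):
    a=np.radians(phi);u=np.array([np.cos(a),np.sin(a)]);n=np.array([-u[1],u[0]]);q=C+r*u+off*n;return (*q,z,phi-lead)
E
python3 - <<'E'
from m import *
c=(446.41,-55.87,112.91,105.99)
c=rows(c,[pose(106-a) for a in range(4,41,4)]+[pose(66)])
c=rows(c,[pose(106-a) for a in range(44,81,4)]+[pose(26)])
E
```

```text
0 0 0.044 0.008 0.003 -0 0; 0 0 0.089 0.014 0.011 -0 0; 0 0 0.133 0.02 0.02 -0 0; 0 0 0.178 0.025 0.028 -0 0; 0 0 0.222 0.03 0.038 -0 0; 0 0 0.267 0.033 0.047 -0 0; 0 0 0.311 0.037 0.057 -0 0; 0 0 0.355 0.039 0.067 -0 0; 0 0 0.4 0.041 0.077 -0 0; 0 0 0.444 0.042 0.087 -0 0; 0 0 0.444 0.042 0.087 -0 0
end cmd [460.82, -43.0, 112.91, np.float64(66.03)]
0 0 0.045 0.007 0.007 -0 0; 0 0 0.089 0.013 0.016 -0 0; 0 0 0.134 0.019 0.024 -0 0; 0 0 0.178 0.024 0.033 -0 0; 0 0 0.223 0.029 0.042 -0 0; 0 0 0.267 0.033 0.051 -0 0; 0 0 0.311 0.036 0.061 -0 0; 0 0 0.356 0.038 0.071 -0 0; 0 0 0.4 0.04 0.081 -0 0; 0 0 0.445 0.041 0.091 -0 0; 0 0 0.445 0.041 0.091 -0 0
end cmd [480.78, -42.9, 112.91, np.float64(25.980000000000004)]
```

Emit:
drive_tool(moves="0 0 0.044 0.008 0.003 0 0; 0 0 0.089 0.014 0.011 0 0; 0 0 0.133 0.02 0.02 0 0; 0 0 0.178 0.025 0.028 0 0; 0 0 0.222 0.03 0.038 0 0; 0 0 0.267 0.033 0.047 0 0; 0 0 0.311 0.037 0.057 0 0; 0 0 0.355 0.039 0.067 0 0; 0 0 0.4 0.041 0.077 0 0; 0 0 0.444 0.042 0.087 0 0; 0 0 0.444 0.042 0.087 0 0")

```text
clock: 6.0
tcp_pos: [457.6, -42.5, 112.1]
eef_rot: [0.839, 0.545, -0.002, -0.002]
wrist_force: [-8.3, 1.1, 5.3]
finger_gap: -0.2
gripper_force: 3.9
```

Run:
```python
from m import *
import pickle
st();C_=cam('wrist');st();pickle.dump(C_,open('w.pkl','wb'));cv2.imwrite('pics/w4.png',cv2.resize(C_[0][200:400,220:540],None,fx=2.5,fy=2.5)[:,:,::-1])
```

```text
t 6.0 tcp [457.6 -42.5 112.1] yaw 66.01 tilt [-0.0018 -0.0061 -1.    ] F [-8.26  1.14  5.32] M [0.188 1.589 0.032] gap -0.2 q [-0.15  0.31  0.22  2.13 -0.1   0.72 -0.29]
t 6.05 tcp [457.6 -42.4 112.1] yaw 66.04 tilt [-0.0018 -0.0061 -1.    ] F [-6.99  1.25  4.78] M [0.181 1.551 0.032] gap -0.2 q [-0.15  0.31  0.22  2.13 -0.1   0.72 -0.29]
```

View pics/w4.png

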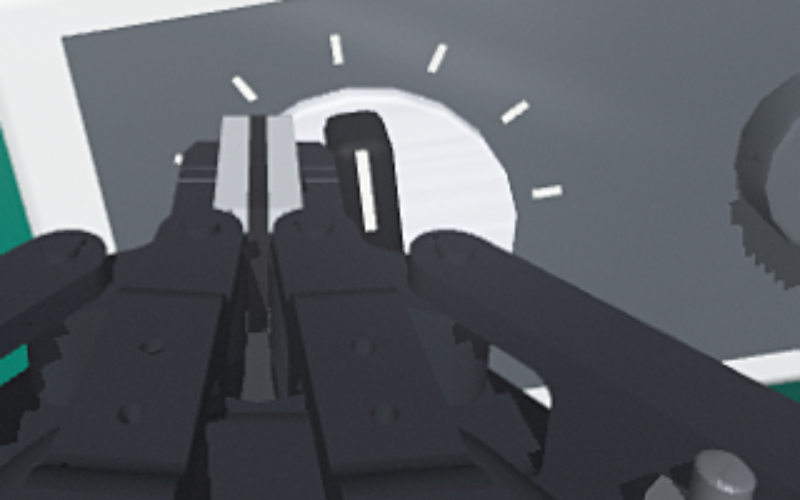

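One click is done: the bar lags the tool by roughly 6–8°, putting it just past stop 2. The force is a bit high, with an upward part, so I'll hold and lift slightly to see whether it settles.

Emit:
drive_tool(moves="0 0 0 0 0 -0.01 0; 0 0 0 0 0 -0.01 0; 0 0 0 0 0 -0.01 0")

```text
clock: 6.42
tcp_pos: [457.7, -42.5, 113.6]
eef_rot: [0.838, 0.545, -0.002, -0.002]
wrist_force: [-5.6, 0.8, -2.0]
finger_gap: 0.4
gripper_force: 2.8
```

```bash
cat >> m.py <<'E'
def bar():
    """white-line angle of the dial seen by wrist cam, plus world angle at z=125"""
    im,d,p,T=cam('wrist');sub=im[255:300,355:385].astype(int)
    m=(sub.min(2)>170).astype(np.uint8);n,l,s,c=cv2.connectedComponentsWithStats(m)
    for i in range(1,n):
        x,y,w,h,a=s[i]
        if 20<a<200 and h>12 and w<14:
            v,u=np.nonzero(l==i);t=v.argmin();b=v.max();
            k=np.polyfit(v,u,1);P=[atz(p,T,np.polyval(k,q)+355,q+255,125)[:2] for q in(v.min(),v.max())]
            D=P[0]-P[1];print('line',x+355,y+255,w,h,a,P[0].round(1),P[1].round(1),'dir',np.degrees(np.arctan2(D[1],D[0])).round(1))
E
python3 - <<'E'
from m import *
import m,pickle
st()
m.cam=lambda n:pickle.load(open('w.pkl','rb'));bar()
import h;m.cam=h.cam;bar();st()
E
```

```text
t 6.425 tcp [457.7 -42.5 113.6] yaw 66.05 tilt [-0.0019 -0.0059 -1.    ] F [-5.56  0.81 -2.02] M [0.188 1.228 0.06 ] gap 0.4 q [-0.15  0.31  0.22  2.13 -0.1   0.72 -0.29]
line 362 260 8 32 143 [477.3 -43.4] [473.  -58.7] dir 74.2
line 362 258 8 33 140 [477.3 -43.1] [472.8 -59. ] dir 74.4
t 6.475 tcp [457.7 -42.4 113.6] yaw 66.05 tilt [-0.0018 -0.006  -1.    ] F [-4.83  1.13 -1.78] M [0.234 1.245 0.026] gap -0.1 q [-0.15  0.31  0.22  2.13 -0.1   0.72 -0.29]
```

The vertical part was only friction, since it flipped sign. The white-line measurement puts the bar at 74°, with the stop at 76°. I'll carry on.

Run:
```python
from m import *
c=(460.82,-43.0,114.91,66.03)
c=rows(c,[pose(66-a,z=114) for a in range(4,33,4)]+[pose(34,z=114)]*2)
```

```text
0 0 0.045 0.007 0.008 0.005 0; 0 0 0.089 0.013 0.016 0.005 0; 0 0 0.134 0.019 0.024 0.005 0; 0 0 0.178 0.024 0.033 0.005 0; 0 0 0.223 0.029 0.042 0.005 0; 0 0 0.267 0.033 0.052 0.005 0; 0 0 0.311 0.036 0.061 0.005 0; 0 0 0.356 0.038 0.071 0.005 0; 0 0 0.356 0.038 0.071 0.005 0; 0 0 0.356 0.038 0.071 0.005 0
end cmd [476.88, -41.82, 113.91, np.float64(33.99)]
```

Emit:
drive_tool(moves="0 0 0.045 0.007 0.008 0.005 0; 0 0 0.089 0.013 0.016 0.005 0; 0 0 0.134 0.019 0.024 0.005 0; 0 0 0.178 0.024 0.033 0.005 0; 0 0 0.223 0.029 0.042 0.005 0; 0 0 0.267 0.033 0.052 0.005 0; 0 0 0.311 0.036 0.061 0.005 0; 0 0 0.356 0.038 0.071 0.005 0; 0 0 0.356 0.038 0.071 0.005 0; 0 0 0.356 0.038 0.071 0.005 0")

```text
clock: 7.72
tcp_pos: [474.6, -39.7, 113.6]
eef_rot: [0.956, 0.293, -0.002, -0.002]
wrist_force: [-6.8, 6.2, 7.0]
finger_gap: 0.0
gripper_force: 5.5
```

Run:
```python
from m import *
bar();st()
c=(476.88,-41.82,113.91,33.99)
c=rows(c,[pose(34-a,z=114) for a in range(4,29,4)]+[pose(6,z=114)]*2)
```

```text
line 361 260 8 31 116 [490.3 -51.2] [479.1 -62. ] dir 43.8
t 7.775 tcp [474.6 -39.6 113.6] yaw 34.08 tilt [-0.0025 -0.0049 -1.    ] F [-7.29  5.6   6.7 ] M [ 1.035  1.542 -0.029] gap -0.1 q [-0.25  0.34  0.33  2.09 -0.17  0.73 -0.79]
0 0 0.044 0.007 0.008 -0 0; 0 0 0.089 0.014 0.016 -0 0; 0 0 0.133 0.019 0.024 -0 0; 0 0 0.178 0.025 0.033 -0 0; 0 0 0.222 0.029 0.042 -0 0; 0 0 0.267 0.033 0.052 -0 0; 0 0 0.311 0.036 0.061 -0 0; 0 0 0.311 0.036 0.061 -0 0; 0 0 0.311 0.036 0.061 -0 0
end cmd [489.67, -47.91, 113.91, np.float64(6.0000000000000036)]
```

Two clicks are done: the bar is at 43.8°, stop 46°. Now the third.

Emit:
drive_tool(moves="0 0 0.044 0.007 0.008 0 0; 0 0 0.089 0.014 0.016 0 0; 0 0 0.133 0.019 0.024 0 0; 0 0 0.178 0.025 0.033 0 0; 0 0 0.222 0.029 0.042 0 0; 0 0 0.267 0.033 0.052 0 0; 0 0 0.311 0.036 0.061 0 0; 0 0 0.311 0.036 0.061 0 0; 0 0 0.311 0.036 0.061 0 0")

```text
clock: 8.9
tcp_pos: [489.4, -45.6, 113.8]
eef_rot: [0.999, 0.053, -0.0, -0.001]
wrist_force: [-1.9, 4.9, 1.4]
finger_gap: 0.1
gripper_force: 3.1
```

Run:
```python
from m import *
bar();st()
c=(489.67,-47.91,113.91,6)
c=rows(c,[pose(6-a,z=114) for a in range(2,17,2)])
```

```text
line 363 261 6 31 82 [497.7 -64.1] [482.5 -67.9] dir 13.8
t 8.95 tcp [489.4 -45.6 113.8] yaw 6.11 tilt [-7.0e-04 -2.5e-03 -1.0e+00] F [-2.06  5.23  1.96] M [1.032 0.504 0.033] gap -0.2 q [-0.33  0.38  0.44  2.06 -0.24  0.75 -1.21]
0 0 0.022 0.004 0.004 -0 0; 0 0 0.044 0.007 0.008 -0 0; 0 0 0.067 0.01 0.012 -0 0; 0 0 0.089 0.014 0.016 -0 0; 0 0 0.111 0.017 0.02 -0 0; 0 0 0.133 0.019 0.024 -0 0; 0 0 0.156 0.022 0.029 -0 0; 0 0 0.178 0.025 0.033 -0 0
end cmd [495.33, -53.95, 113.91, np.float64(-10.02)]
```

Three clicks are done: the bar is at 13.8°, stop 16°. I'll push gently through the fourth, whose release is near +1°.

Emit:
drive_tool(moves="0 0 0.022 0.004 0.004 0 0; 0 0 0.044 0.007 0.008 0 0; 0 0 0.067 0.01 0.012 0 0; 0 0 0.089 0.014 0.016 0 0; 0 0 0.111 0.017 0.02 0 0; 0 0 0.133 0.019 0.024 0 0; 0 0 0.133 0.019 0.024 0 0")

```text
clock: 9.82
tcp_pos: [494.6, -52.2, 114.0]
eef_rot: [0.999, -0.052, 0.001, 0.0]
wrist_force: [-0.3, 1.2, 0.7]
finger_gap: 0.3
gripper_force: 0.5
```

Run:
```python
from m import *
bar();st()
```

```text
line 364 262 4 30 53 [498.3 -72.6] [483.3 -72. ] dir -2.2
t 9.875 tcp [494.6 -52.5 114. ] yaw -5.94 tilt [ 1.3e-03  3.0e-04 -1.0e+00] F [-0.67  1.12 -0.38] M [ 0.244 -0.116 -0.009] gap -0.1 q [-0.36  0.39  0.49  2.05 -0.27  0.75 -1.38]
```

Emit:
drive_tool(moves="0 0 0.01 0.002 0.002 0 0; 0 0 0.022 0.003 0.004 0 0; 0 0 0.022 0.003 0.004 0 0")

```text
clock: 10.25
tcp_pos: [494.5, -53.7, 113.9]
eef_rot: [0.998, -0.07, 0.0, 0.0]
wrist_force: [-0.6, 0.3, 0.2]
finger_gap: -0.0
gripper_force: 0.0
```

Run:
```python
from m import *
bar();st()
```

```text
line 364 261 4 30 73 [498.  -74.9] [483.2 -72.9] dir -7.5
t 10.3 tcp [494.3 -53.6 113.8] yaw -7.97 tilt [-2.e-04  4.e-04 -1.e+00] F [ 0.13 -0.76 -0.17] M [-0.012  0.014 -0.008] gap 0.2 q [-0.36  0.4   0.5   2.05 -0.27  0.76 -1.41]
```

There is no force now, so the dial has jumped ahead. I'll back off sideways, away from the bar, and lift.

Emit:
drive_tool(moves="0 0 0 0 -0.04 0 0; 0 0 0 0 -0.1 0 0; 0 0 0 0 -0.1 -0.1 0; 0 0 0 0 -0.1 -0.4 0; 0 0 0 0 -0.1 -0.6 0; 0 0 0 0 -0.1 -0.6 0; 0 0 0 0 -0.1 -0.6 0")

```text
clock: 11.18
tcp_pos: [496.9, -32.4, 233.4]
eef_rot: [0.998, -0.069, -0.0, -0.0]
wrist_force: [0.4, -0.4, -0.9]
finger_gap: 0.5
gripper_force: 0.0
```

Run:
```python
from m import *
import pickle
st();C_=cam('wrist');pickle.dump(C_,open('w.pkl','wb'));cv2.imwrite('pics/w5.png',C_[0][:,:,::-1])
```

```text
t 11.175 tcp [496.9 -32.4 233.4] yaw -7.88 tilt [-7.e-04 -4.e-04 -1.e+00] F [ 0.4  -0.4  -0.86] M [0.01  0.035 0.04 ] gap 0.5 q [-0.48  0.22  0.56  1.95 -0.13  1.01 -1.56]
```

View pics/w5.png

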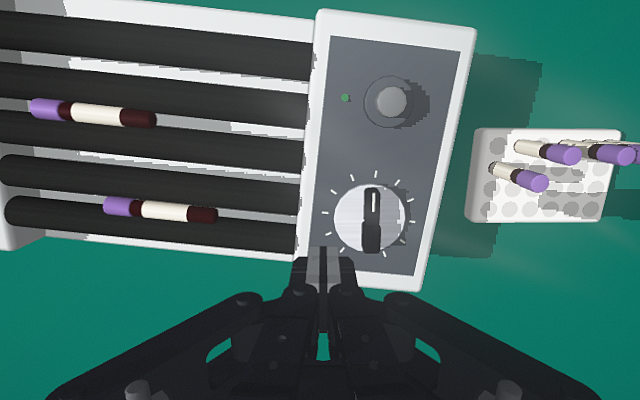

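The wrist view shows the dial at (372,218) with its bar near upright in the image, pointer at (372,192), and the button cap at (391,101). The tubes and rack haven't moved. I'll measure the angle from the mixer axis in an enlarged crop.

Run:
```python
from m import *
import pickle
im,d,p,T=pickle.load(open('w.pkl','rb'))
cv2.imwrite('pics/w6.png',cv2.resize(im[165:270,310:440],None,fx=5.5,fy=5.5,interpolation=cv2.INTER_CUBIC)[:,:,::-1])
```

```text
(no output)
```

View pics/w6.png

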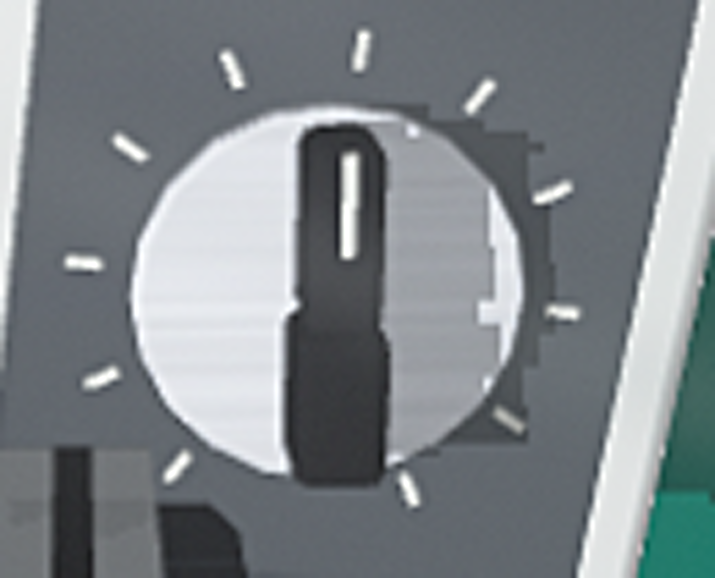

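Run:
```python
from m import *
import pickle
im,d,p,T=pickle.load(open('w.pkl','rb'))
g=lambda x,y,z:atz(p,T,(x+.5)/5.5-.5+310,(y+.5)/5.5-.5+165,z)[:2]
ang=lambda D:np.degrees(np.arctan2(D[1],D[0])).round(1)
print('line',ang(g(350,152,125)-g(347,260,125)))
c=g(328,290,107);print('c',c)
t=[g(x,y,100) for x,y in((177,467),(101,378),(84,263),(131,147),(233,70),(363,50),(480,95),(553,192),(563,312),(510,418),(409,490))]
from scipy.optimize import least_squares
f=least_squares(lambda v:np.concatenate([q-v[:2]-v[2]*np.array([np.cos(v[3]-i*np.pi/6),np.sin(v[3]-i*np.pi/6)]) for i,q in enumerate(t)]),[*c,40,np.radians(136)])
print('ticks fit',f.x,np.degrees(f.x[3]),'res',np.abs(f.fun).max())
c=f.x[:2];print('pointer end',g(341,128,125)-c,ang(g(341,128,125)-c),'tail',ang(c-g(337,485,125)))
print('button',atz(p,T,391,101,122))
```

```text
line -6.9
c [471.27959009 -71.34478366]
ticks fit [469.35971406 -71.55256944  40.12748107   2.37013449] 135.798702953926 res 0.22261406151148222
pointer end [33.14252615 -2.23802053] -3.9 tail -9.1
button [567.05949513 -95.27115695 122.        ]
```

Run:
```python
from m import *
import pickle
from scipy.optimize import least_squares
p=env.camera_params('wrist');M=np.array(p['mount'])
def an(fn,tcp,yaw,win):
    im=cv2.imread(fn)[:,:,::-1] if isinstance(fn,str) else fn
    T=np.eye(4);T[:3,:3]=Ry(yaw);T[:3,3]=tcp;T=T@M
    u0,u1,v0,v1=win;s=im[v0:v1,u0:u1].astype(int).min(2);w=np.clip(s-90,0,None);w[s<110]=0
    v,u=np.nonzero(w);ww=w[v,u].astype(float);u=u+u0;v=v+v0
    P=np.array([atz(p,T,a,b,125)[:2] for a,b in zip(u,v)]);c=np.average(P,0,ww)
    e,V=np.linalg.eigh(np.cov((P-c).T,aweights=ww));D=V[:,1]
    print(fn if isinstance(fn,str) else 'now',len(u),'centroid',c.round(1),'dir mod180',np.degrees(np.arctan2(D[1],D[0]))%180,'eig',np.sqrt(e).round(2))
an('pics/w1.png',(437.5,-58,234.8),106.13,(352,361,191,214))
an('pics/w5.png',(496.9,-32.4,233.4),-7.88,(369,378,190,215))
im,d,p2,T=cam('wrist');an(im,env.get_obs()['tcp_pos'],-7.9,(369,378,190,215))
im,d,p2,T=cam('top');cv2.imwrite('pics/top2.png',cv2.resize(im[230:290,330:390],None,fx=9,fy=9,interpolation=cv2.INTER_CUBIC)[:,:,::-1])
```

```text
pics/w1.png 63 centroid [465.3 -50.3] dir mod180 106.77838840618077 eig [0.64 4.73]
pics/w5.png 58 centroid [490.6 -73.9] dir mod180 173.34938747534193 eig [0.63 4.61]
now 61 centroid [490.8 -74.1] dir mod180 173.8480049154204 eig [0.61 4.71]
```

The dial has turned about 113° (106.8° → −6.5°). It is past the fourth release point but about 7° short of the stop's centre, so friction seems to be holding it. I'll nudge it gently to the stop centre at −14°. The next release is only at −29°.

Run:
```python
from m import *
def app(c,s,w):
    c=np.array(c,float);p=c[:3]+Ry(c[3])@np.array(s)*200;return (*p,c[3]-90*w)
c=app((489.67,-47.91,113.91,6),(.019,.024,0),.133);c=app(c,(.003,.004,0),.022);c=app(c,(0,-.1,-.6),0);print(c)
st()
c=rows(c,[pose(-10,off=32,z=160),pose(-10,off=32,z=114)])
c=rows(c,[pose(-11,off=o,z=114) for o in (28,24,22,20.5)]+[pose(-11,z=114)])
c=rows(c,[pose(x,z=114) for x in (-12,-13,-14,-15)]+[pose(-15,z=114)])
```

```text
(np.float64(497.2306370685342), np.float64(-33.33677989842879), np.float64(233.91), np.float64(-7.950000000000001))
t 11.325 tcp [496.3 -33.  232.5] yaw -7.93 tilt [-2.6e-03  7.0e-04 -1.0e+00] F [-0.76 -0.05 -0.8 ] M [0.044 0.033 0.027] gap 0.1 q [-0.48  0.22  0.56  1.95 -0.13  1.01 -1.56]
0 0 0.023 0.006 0.046 0.37 0; 0 0 0.023 0.006 0.046 0.6 0
end cmd [497.15, -42.61, 113.91, np.float64(-10.020000000000001)]
0 0 0.011 0.003 0.022 -0 0; 0 0 0.011 0.003 0.042 -0 0; 0 0 0.011 0.002 0.052 -0 0; 0 0 0.011 0.002 0.059 -0 0; 0 0 0.011 0.002 0.059 -0 0
end cmd [495.49, -54.3, 113.91, np.float64(-11.010000000000002)]
0 0 0.011 0.002 0.002 -0 0; 0 0 0.022 0.004 0.004 -0 0; 0 0 0.033 0.005 0.006 -0 0; 0 0 0.044 0.007 0.008 -0 0; 0 0 0.044 0.007 0.008 -0 0
end cmd [496.56, -56.14, 113.91, np.float64(-14.970000000000002)]
```

Emit:
drive_tool(moves="0 0 0.023 0.006 0.046 0.2 0; 0 0 0.023 0.006 0.046 0.4 0; 0 0 0.023 0.006 0.046 0.55 0; 0 0 0.023 0.006 0.046 0.6 0; 0 0 0.023 0.006 0.046 0.6 0")

```text
clock: 11.95
tcp_pos: [496.6, -42.8, 113.3]
eef_rot: [0.996, -0.087, -0.001, 0.0]
wrist_force: [0.1, -0.8, 0.6]
finger_gap: 0.2
gripper_force: 0.0
```

Emit:
drive_tool(moves="0 0 0.011 0.003 0.022 0 0; 0 0 0.011 0.003 0.042 0 0; 0 0 0.011 0.002 0.052 0 0; 0 0 0.011 0.002 0.059 0 0; 0 0 0.011 0.002 0.059 0 0")

```text
clock: 12.58
tcp_pos: [495.6, -54.3, 114.1]
eef_rot: [0.995, -0.096, 0.0, -0.0]
wrist_force: [-0.0, 0.7, -0.9]
finger_gap: 0.2
gripper_force: 0.0
```

Run:
```python
from m import *
bar();st()
```

```text
line 365 261 3 30 63 [497.9 -75.9] [483.2 -73.4] dir -9.4
t 12.625 tcp [495.5 -54.3 113.9] yaw -11.01 tilt [-0.e+00 -1.e-04 -1.e+00] F [-0.09  0.19  0.43] M [-0.034  0.033  0.001] gap 0.1 q [-0.38  0.4   0.52  2.05 -0.29  0.76 -1.44]
```

The bar follows freely with almost no force. I'll go on to about −15°.

Emit:
drive_tool(moves="0 0 0.011 0.002 0.002 0 0; 0 0 0.022 0.004 0.004 0 0; 0 0 0.033 0.005 0.006 0 0; 0 0 0.044 0.007 0.008 0 0; 0 0 0.044 0.007 0.008 0 0")

```text
clock: 13.25
tcp_pos: [496.6, -56.2, 113.9]
eef_rot: [0.991, -0.13, -0.0, 0.0]
wrist_force: [0.6, -0.7, -0.5]
finger_gap: 0.2
gripper_force: 0.0
```

Run:
```python
from m import *
bar();st()
c=(496.56,-56.14,113.91,-14.97)
rows(c,[pose(x,z=114) for x in (-16,-17,-17)])
```

```text
line 365 261 5 31 69 [497.4 -78.6] [482.5 -74.5] dir -15.2
t 13.3 tcp [496.6 -56.2 113.9] yaw -14.97 tilt [-0.e+00  1.e-04 -1.e+00] F [ 0.36 -0.16 -0.83] M [0.025 0.004 0.028] gap -0.3 q [-0.39  0.41  0.54  2.05 -0.3   0.76 -1.5 ]
0 0 0.011 0.002 0.002 -0 0; 0 0 0.023 0.004 0.004 -0 0; 0 0 0.023 0.004 0.004 -0 0
end cmd [497.13, -57.12, 113.91, np.float64(-17.04)]
```

Emit:
drive_tool(moves="0 0 0 0 -0.04 0 0; 0 0 0 0 -0.1 0 0; 0 0 0 0 -0.1 -0.1 0; 0 0 0 0 -0.1 -0.4 0; 0 0 0 0 -0.1 -0.6 0; 0 0 0 0 -0.1 -0.6 0; 0 0 0 0 -0.1 -0.6 0")

```text
clock: 14.18
tcp_pos: [501.5, -35.8, 233.5]
eef_rot: [0.992, -0.13, -0.0, -0.0]
wrist_force: [0.3, -0.1, -0.7]
finger_gap: 0.1
gripper_force: 0.0
```

Run:
```python
from m import *
st();im,d,p,T=cam('wrist');cv2.imwrite('pics/w7.png',im[:,:,::-1])
# white line: find elongated bright blob near expected position
q=np.array([491,-76,125.]);k=T[:3,:3].T@(q-T[:3,3]);u=int(k[0]/k[2]*p['fx']+p['cx']);v=int(k[1]/k[2]*p['fy']+p['cy'])
s=im[v-18:v+18,u-14:u+14].astype(int).min(2);n,l,S,cc=cv2.connectedComponentsWithStats((s>110).astype(np.uint8))
for i in range(1,n):
    if 30<S[i,4]<110:
        b,a=np.nonzero(l==i);P=np.array([atz(p,T,x+u-14,y+v-18,125)[:2] for x,y in zip(a,b)]);w=s[b,a]-90.
        m=np.average(P,0,w);e,V=np.linalg.eigh(np.cov((P-m).T,aweights=w));D=V[:,1];print(S[i],m.round(1),(np.degrees(np.arctan2(D[1],D[0]))+90)%180-90,np.sqrt(e))
c=(496.56,-56.14,113.91,-14.97);c=(*(np.array(c[:3])+Ry(c[3])@np.array([0,-20,-120])),c[3])
c=rows(c,[(567,-94.7,160,-14.97),(567,-94.7,130,-14.97)])
```

```text
t 14.175 tcp [501.5 -35.8 233.5] yaw -14.9 tilt [-6.e-04 -5.e-04 -1.e+00] F [ 0.26 -0.12 -0.74] M [-0.03   0.015 -0.069] gap 0.1 q [-0.51  0.23  0.61  1.94 -0.15  1.02 -1.66]
[14 10  4 19 65] [490.1 -76.5] -14.857969419127812 [0.6441101  4.59470007]
0 0 0 0.39 0.195 0.37 0; 0 0 0 0.39 0.195 0.52 0
end cmd [567.0, -94.64, 129.91, np.float64(-14.97)]
```

The dial is at −14.9°, turned 121.7° ≈ 120°, so it rests in the fourth stop. Next, the button.

Emit:
drive_tool(moves="0 0 0 0.2 0.1 0 0; 0 0 0 0.39 0.195 0 0; 0 0 0 0.39 0.195 0.2 0; 0 0 0 0.39 0.195 0.4 0; 0 0 0 0.39 0.195 0.52 0; 0 0 0 0.39 0.195 0.52 0; 0 0 0 0.39 0.195 0.52 0")

```text
clock: 15.1
tcp_pos: [567.1, -94.8, 130.0]
eef_rot: [0.991, -0.13, -0.0, 0.0]
wrist_force: [0.2, 0.7, 1.6]
finger_gap: -0.1
gripper_force: 0.0
```

Emit:
drive_tool(moves="0 0 0 0 0 0.02 0; 0 0 0 0 0 0.04 0; 0 0 0 0 0 0.055 0; 0 0 0 0 0 0.07 0; 0 0 0 0 0 0.07 0; 0 0 0 0 0 0.07 0")

```text
clock: 15.85
tcp_pos: [567.5, -94.6, 116.2]
eef_rot: [0.991, -0.13, 0.0, -0.0]
wrist_force: [0.9, 0.2, 3.3]
finger_gap: 0.1
gripper_force: 1.9
```

Emit:
drive_tool(moves="0 0 0 0 0 0.01 0; 0 0 0 0 0 0.01 0; 0 0 0 0 0 0.01 0")

```text
clock: 16.23
tcp_pos: [567.6, -94.6, 115.8]
eef_rot: [0.991, -0.13, 0.001, -0.001]
wrist_force: [-4.9, 2.4, 17.9]
finger_gap: 0.1
gripper_force: 8.9
```

Emit:
drive_tool(moves="0 0 0 0 0 -0.03 0; 0 0 0 0 0 -0.1 0; 0 0 0 0 0 -0.3 0; 0 0 0 0 0 -0.5 0; 0 0 0 0 0 -0.5 0; 0 0 0 0 0 -0.5 0; 0 0 0 0 0 -0.5 0")

```text
clock: 17.1
tcp_pos: [565.9, -94.4, 212.6]
eef_rot: [0.991, -0.13, -0.001, 0.0]
wrist_force: [0.2, -0.3, -0.5]
finger_gap: -0.3
gripper_force: 0.0
```

Run:
```python
from m import *
st();im,d,p,T=cam('scene');cv2.imwrite('pics/s2.png',cv2.resize(im[105:225,178:338],None,fx=5,fy=5,interpolation=cv2.INTER_CUBIC)[:,:,::-1])
```

```text
t 17.1 tcp [565.9 -94.4 212.6] yaw -14.97 tilt [-2.7e-03  6.0e-04 -1.0e+00] F [ 0.22 -0.3  -0.46] M [-0.076  0.    -0.025] gap -0.3 q [-0.36  0.4   0.61  1.79 -0.27  1.03 -1.48]
```

View pics/s2.png

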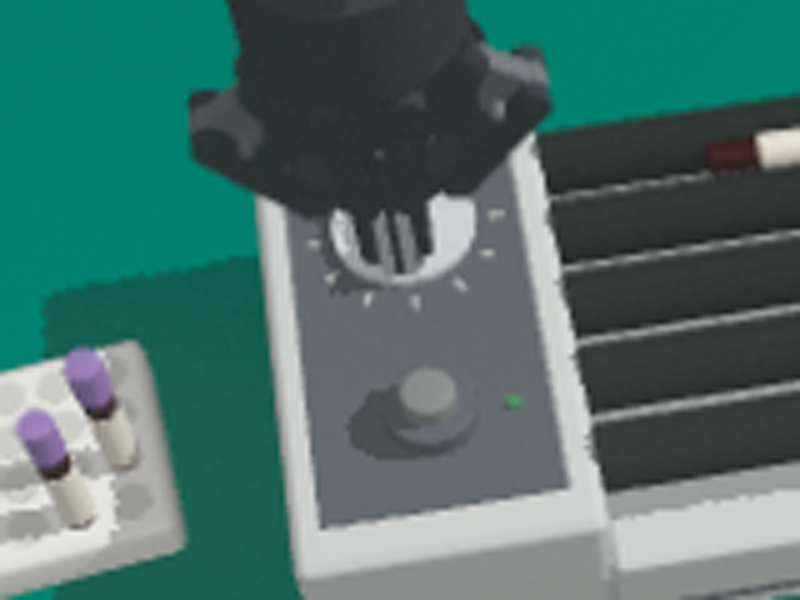

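The button bottomed out at 17.9 N and is up again at (428,392), exactly as in the first picture. The tubes and rack are unmoved, and the arm is clear at z 213 with no force. Handing in.

```bash
python3 -c "
from plant import env
print(env.finish_job())"
```

```text
the job is handed in; nothing more can be done
None
```

I turned the dial four clicks clockwise (measured about 121°) into its stop, pressed the start button fully down and let it come up again, and handed the job in at about 17 s; no verdict was returned.

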